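Load the sampler carrier from the cooling tray without losing the sample order

ROBOT

A 6-joint arm with a two-finger parallel gripper is mounted at the origin on a cart in front of the work surface, level with it; the furniture and walls round the work are solid. World frame = base frame: x ahead of the robot, y to its left, z up, the work surface at z = 0. Lengths are in m, angles in rad, forces in N, time in s.
With the tool pointing down it reaches from about 0.2 to 0.875 m from the base axis. Payload 3.4 kg.
Tool frame: the origin (TCP) lies on the centre line of the jaws, within the pads' length; the fingertips stand 17 mm ahead of it and the grasp point (between the pads) lies 2 mm behind it; z points along the fingers, y is the line along which they close (so a half turn about z gives the same grasp; the last joint's range is limited). The gripper opens to 94 mm and grips with 3 to 60 N. Pads are 16 mm wide; open, the fingers measure 119 mm over their backs; the gripper's body (75 mm by 177 mm) begins 78 mm behind the grasp point.
Start: joints at [1.174, 0.276, 1.505, -0, 1.361, -0.121], TCP at [0.157, 0.553, 0.222] pointing down, gripper open.
Joint ranges: [-2.89, 2.89], [-0.75, 2.08], [0.22, 2.7], [-1.18, 4.32], [0.11, 2.71], [-2.7, 2.7]. Speed limits (rad/s): [2.57, 2.57, 3.14, 3.14, 3.14, 3.14].

INTERFACE

Orientations are given as a unit quaternion [x, y, z, w].
In Python, from station import arm gives the robot as it stands. Calls block until the motion is done:
- arm.move_ptp(position, orientation): joint-space move of the TCP to a pose.
- arm.servo_line(position, vel=0.15, attitude=None): straight line of the TCP; attitude=None keeps the orientation; vel is the mean speed in m/s.
- arm.move_j(angles): joint-space move.
- arm.open_gripper() and arm.clamp(strength=None): open the fingers fully, or close them until they stop; strength is the grip in N (None keeps the last).
- arm.hold(seconds).
- arm.inverse_kinematics(position, orientation): joint angles nearest the present ones, or None.
- arm.read_camera(name): name is "scene" or "top" or "wrist"; returns the picture (420x560x3 uint8, blue, green, red); there is no depth.
- arm.camera_info(name): a dict with "K" (3x3 intrinsics, pixels), "k1" (the pictures are not rectified: a ray, as slopes to the right and down, at radius r is drawn at 1 + k1 r^2 times it, then the intrinsics apply), "xyz" and "orientation" of the camera in the world. Camera axes: x right, y up, looking along -z (the intrinsics and any distortion apply to the point x, -y, -z); pixel columns grow to the right and rows downward; lengths in m; the calibration is good to about 2 mm. A picture is of the moment at which its call begins: read the wrist's pose just before it. camera_info takes no time and is no camera call; for the wrist camera it gives the pose at the moment of the call.
A pose or a line that the arm cannot do raises arm.PlanningError and nothing moves.
- arm.sign_off(): hands the job in; it is judged then, once.
Readings, each from a call of its own:
- arm.get_time_s(): time.
- arm.get_joint_positions(): joint angles.
- arm.get_joint_velocities(): joint speeds.
- arm.get_tau(): joint torques, N m.
- arm.get_ee_pos(): TCP position.
- arm.get_eef_rot(): TCP orientation.
- arm.get_force(): force on the tool from outside, world axes, zero at the start.
- arm.get_torque(): the same for the moment, N m.
- arm.get_opening(): finger opening in m.
- arm.get_grasp_force(): force on a finger pad.
Only numpy, scipy, OpenCV 4.12 (cv2) and the standard library are available. Lean on these libraries where they do the work, as an engineer would, in place of code of your own. Each camera call takes 0.05 s, during which the arm holds its last target. There are 200 camera calls.

TASK

Transfer the four capped sample vials from the cooling blocks on the white tray into the four wells of the dark grey sampler carrier, keeping their order: the vial nearest the tray's orange end goes into the well nearest the carrier's orange end, the next vial into the next well, and so on along the row. Keep the vials upright, leave each standing fully down in its well, and do not disturb the beaker, the rubber stopper or the petri dish.

Things in the scene. Friction and masses are not known exactly. Their poses are not given: they have to be found in the camera images.
- black_vial: glass sample vial with a black screw cap, 25 mm across, 63 mm high (cap from 50 mm up, 20 to 22 mm across), 20 to 45 g; origin at the centre of its underside, z up. Starts upright in the gold block, underside 14 mm and top 77 mm above the worktop. Grip the glass body above the block's top
- white_vial: glass sample vial with a white screw cap, 25 mm across, 63 mm high (cap from 50 mm up, 20 to 22 mm across), 20 to 45 g; origin at the centre of its underside, z up. Starts upright in the green block, underside 14 mm and top 77 mm above the worktop. Grip the glass body above the block's top
- blue_vial: glass sample vial with a dark blue screw cap, 25 mm across, 63 mm high (cap from 50 mm up, 20 to 22 mm across), 20 to 45 g; origin at the centre of its underside, z up. Starts upright in the violet block, underside 14 mm and top 77 mm above the worktop. Grip the glass body above the block's top
- red_vial: glass sample vial with a red screw cap, 25 mm across, 63 mm high (cap from 50 mm up, 20 to 22 mm across), 20 to 45 g; origin at the centre of its underside, z up. Starts upright in the silver block, underside 14 mm and top 77 mm above the worktop. Grip the glass body above the block's top
- gold_block: gold anodised cooling block 40x40x26 mm with one round hole (29 mm wide, 20 mm deep, 4 mm chamfer), fixed in one of the tray's four places; the black-capped vial starts in it. Origin at the centre of its underside, 8 mm above the worktop; top 34 mm above the worktop
- green_block: green anodised cooling block 40x40x26 mm with one round hole (29 mm wide, 20 mm deep, 4 mm chamfer), fixed in one of the tray's four places; the white-capped vial starts in it. Origin at the centre of its underside, 8 mm above the worktop; top 34 mm above the worktop
- violet_block: violet anodised cooling block 40x40x26 mm with one round hole (29 mm wide, 20 mm deep, 4 mm chamfer), fixed in one of the tray's four places; the dark blue-capped vial starts in it. Origin at the centre of its underside, 8 mm above the worktop; top 34 mm above the worktop
- silver_block: silver anodised cooling block 40x40x26 mm with one round hole (29 mm wide, 20 mm deep, 4 mm chamfer), fixed in one of the tray's four places; the red-capped vial starts in it. Origin at the centre of its underside, 8 mm above the worktop; top 34 mm above the worktop
- cool_tray: white tray 58x200 mm, fixed, with an orange grip (30 mm high) at one end; carries the four cooling blocks in a row. Origin on the worktop under the row's middle; y along the row to the orange end. Block places at y = +63 (next to the orange end), +21, -21, -63 mm, x = 0; which block is where varies
- carrier: dark grey sampler carrier bar 48x176 mm on an aluminium base 66x204 mm, fixed, orange grip (34 mm high) at one end, four empty wells in its top. Origin on the worktop under the row's middle; y along the row to the orange end. Wells at y = +63 (next to the orange end), +21, -21, -63 mm, x = 0; 29 mm wide, 4 mm chamfer; rim 36 mm, floor 14 mm above the worktop
- beaker: bystander: empty 50 ml glass beaker, 44 mm across, 58 mm high, standing between the two rows; origin at the centre of its underside
- stopper: bystander: red-brown rubber stopper, 31 mm across, 26 mm high, on the worktop between the two rows; origin at the centre of its underside
- petri: bystander: glass petri dish, 64 mm across, 14 mm high, on the worktop beyond the beaker; origin at the centre of its underside

How it is judged:
At the end, for the whole second after the job is handed in: Each vial is in the carrier well with the same number from the orange end as its starting block has on the tray: within 8 mm of the well centre along and across the row, underside within 5 mm of the well floor height, tilted under 0.15 rad, at rest (((y of gold_block in the frame of cool_tray between 0.053 and 0.073 m and y of black_vial in the frame of carrier between 0.055 and 0.071 m) or (y of gold_block in the frame of cool_tray between 0.011 and 0.031 m and y of black_vial in the frame of carrier between 0.013 and 0.029 m) or (y of gold_block in the frame of cool_tray between -0.031 and -0.011 m and y of black_vial in the frame of carrier between -0.029 and -0.013 m) or (y of gold_block in the frame of cool_tray between -0.073 and -0.053 m and y of black_vial in the frame of carrier between -0.071 and -0.055 m)) and x of black_vial in the frame of carrier between -0.008 and 0.008 m and z of black_vial in the frame of carrier between 0.009 and 0.019 m and angle between each of black_vial, white_vial, blue_vial, red_vial's own z axis and vertical below 0.15 rad and linear speed of each of black_vial, white_vial, blue_vial, red_vial below 0.02 m/s and ((y of green_block in the frame of cool_tray between 0.053 and 0.073 m and y of white_vial in the frame of carrier between 0.055 and 0.071 m) or (y of green_block in the frame of cool_tray between 0.011 and 0.031 m and y of white_vial in the frame of carrier between 0.013 and 0.029 m) or (y of green_block in the frame of cool_tray between -0.031 and -0.011 m and y of white_vial in the frame of carrier between -0.029 and -0.013 m) or (y of green_block in the frame of cool_tray between -0.073 and -0.053 m and y of white_vial in the frame of carrier between -0.071 and -0.055 m)) and x of white_vial in the frame of carrier between -0.008 and 0.008 m and z of white_vial in the frame of carrier between 0.009 and 0.019 m and ((y of violet_block in the frame of cool_tray between 0.053 and 0.073 m and y of blue_vial in the frame of carrier between 0.055 and 0.071 m) or (y of violet_block in the frame of cool_tray between 0.011 and 0.031 m and y of blue_vial in the frame of carrier between 0.013 and 0.029 m) or (y of violet_block in the frame of cool_tray between -0.031 and -0.011 m and y of blue_vial in the frame of carrier between -0.029 and -0.013 m) or (y of violet_block in the frame of cool_tray between -0.073 and -0.053 m and y of blue_vial in the frame of carrier between -0.071 and -0.055 m)) and x of blue_vial in the frame of carrier between -0.008 and 0.008 m and z of blue_vial in the frame of carrier between 0.009 and 0.019 m and ((y of silver_block in the frame of cool_tray between 0.053 and 0.073 m and y of red_vial in the frame of carrier between 0.055 and 0.071 m) or (y of silver_block in the frame of cool_tray between 0.011 and 0.031 m and y of red_vial in the frame of carrier between 0.013 and 0.029 m) or (y of silver_block in the frame of cool_tray between -0.031 and -0.011 m and y of red_vial in the frame of carrier between -0.029 and -0.013 m) or (y of silver_block in the frame of cool_tray between -0.073 and -0.053 m and y of red_vial in the frame of carrier between -0.071 and -0.055 m)) and x of red_vial in the frame of carrier between -0.008 and 0.008 m and z of red_vial in the frame of carrier between 0.009 and 0.019 m); the robot touches nothing.
It fails at once if the beaker is pushed more than 20 mm from where it stood (distance of beaker from where it was at the start of the episode above 0.02 m).
It fails at once if the rubber stopper is pushed more than 20 mm from where it stood (distance of stopper from where it was at the start of the episode above 0.02 m).
It fails at once if the petri dish is pushed more than 20 mm from where it stood (distance of petri from where it was at the start of the episode above 0.02 m).
It fails at once if a vial is tipped by more than 0.6 rad from upright (angle between any of black_vial, white_vial, blue_vial, red_vial's own z axis and vertical above 0.6 rad).
It also fails if it takes over 99 s, if anything falls off the work surface, if the arm or the gripper's body presses on something with over 40 N, if the wrist force passes 120 N, or if a joint passes its speed limit or range.

## Working session

There is one attempt and no reset: what is moved stays moved. The work goes in short steps, each a Python script; the robot and the scene stay as the last script left them, time stands still between calls to the robot, and variables do not carry over. Pictures are saved under pics/ and viewed, at most 14 in all, crops included, and the job is handed in when it is done.

```bash
mkdir -p pics
python3 - <<'E'
from station import arm
import cv2
for n in("scene","top"):
    cv2.imwrite(f"pics/{n}0.png",arm.read_camera(n)); print(n,arm.camera_info(n))
print(arm.get_ee_pos(),arm.get_eef_rot(),arm.get_time_s())
E
```

```text
scene {'K': array([[385.71351859,   0.        , 276.52710866],
       [  0.        , 385.71351859, 205.27554304],
       [  0.        ,   0.        ,   1.        ]]), 'k1': -0.04869915721073058, 'xyz': array([-0.00424877,  0.39175186,  0.58900687]), 'orientation': array([-0.20985548,  0.36475212,  0.77499699, -0.47148302])}
top {'K': array([[443.05146013,   0.        , 273.56591199],
       [  0.        , 443.05146013, 211.3810006 ],
       [  0.        ,   0.        ,   1.        ]]), 'k1': -0.10949261043097658, 'xyz': array([0.4634453 , 0.06007662, 1.01185732]), 'orientation': array([ 0.03554485, -0.04445578, -0.70260633,  0.70929866])}
[0.15640635 0.55282786 0.22169275] [ 1.37458266e-01  9.90507219e-01 -7.95730780e-04 -2.01535132e-04] 0.1
```

View pics/top0.png

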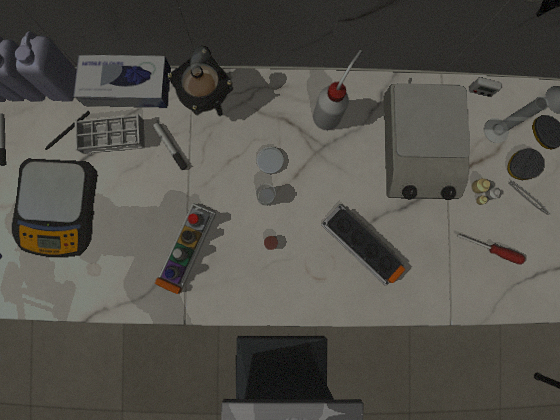

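View pics/scene0.png

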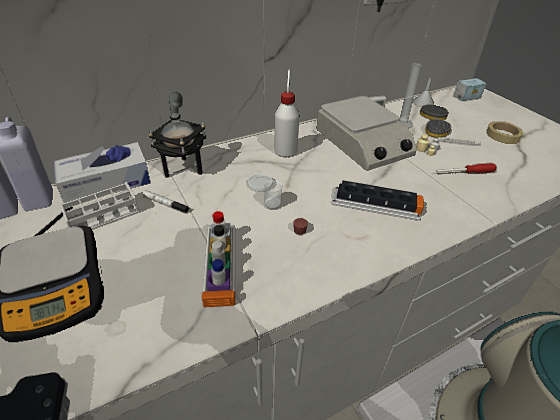

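The top view shows the tray at about (185,250) with its orange end at (168,285). Going from the orange end, the caps are blue, white, black and red. The carrier is at about (365,243) with its orange end at (398,273). The beaker is at (265,195), the stopper at (271,242) and the petri dish at (271,160).

```bash
python3 - <<'E'
import cv2,numpy as np
i=cv2.imread("pics/top0.png")
a=cv2.resize(i[195:300,145:225],None,fx=5,fy=5,interpolation=cv2.INTER_CUBIC)
b=cv2.resize(i[195:300,315:415],None,fx=4,fy=4,interpolation=cv2.INTER_CUBIC)
b=cv2.convertScaleAbs(b,alpha=2,beta=20)
h=max(a.shape[0],b.shape[0]);c=np.zeros((h,800,3),np.uint8)
c[:a.shape[0],:400]=a;c[:b.shape[0],400:]=b
cv2.imwrite("pics/crop0.png",c)
E
cat > h.py <<'E'
from station import arm
import cv2,numpy as np
from scipy.spatial.transform import Rotation as R
def ray(name,px,z,info=None):
    c=info or arm.camera_info(name)
    u=cv2.undistortPoints(np.array(px,float).reshape(-1,1,2),c["K"],np.array([c["k1"],0,0,0.]))[:,0]
    d=R.from_quat(c["orientation"]).apply(np.c_[u[:,0],-u[:,1],-np.ones(len(u))])
    o=c["xyz"]; return o+d*((z-o[2])/d[:,2])[:,None]
def proj(P,c):
    q=R.from_quat(c["orientation"]).inv().apply(np.atleast_2d(P)-c["xyz"])*[1,-1,-1]
    return cv2.projectPoints(q,np.zeros(3),np.zeros(3),c["K"],np.array([c["k1"],0,0,0.]))[0][:,0]
def quat(yaw):  # tool down, finger closing line (tool y) at heading yaw
    return R.from_matrix(np.array([[np.sin(yaw),np.cos(yaw),0],[-np.cos(yaw),np.sin(yaw),0],[0,0,-1]])).as_quat()
E
```

```text
(no output)
```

View pics/crop0.png

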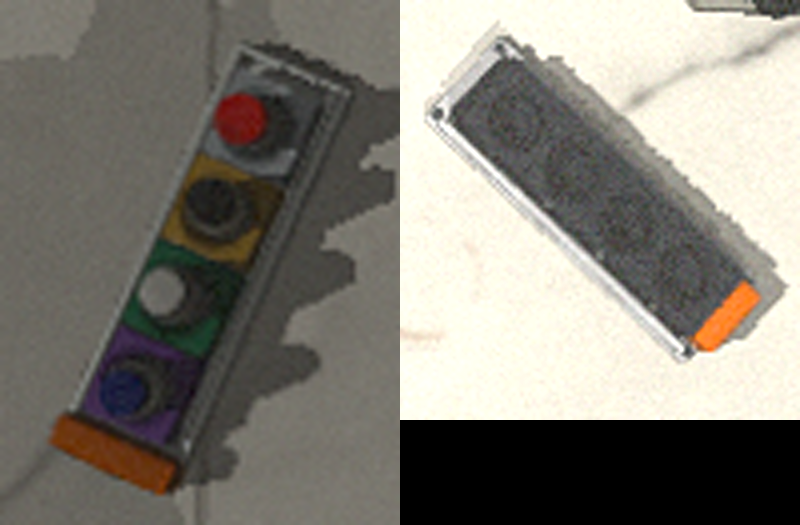

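The crop shows the caps at red (240,119), black (211,202), white (162,292) and blue (122,390). The well rims are at (518,122), (574,172), (632,220) and (688,270), and the last one is nearest the orange end.

Run:
```python
from h import *
np.set_printoptions(precision=4,suppress=True)
caps=np.array([(122,390),(162,292),(211,202),(240,119)])/5+[145,195]-.4
wells=(np.array([(688,270),(632,220),(574,172),(518,122)])-[400,0])/4+[315,195]-.4
for n,p,z in(("tray",caps,.077),("car",wells,.036)):
    P=ray("top",p,z)[:,:2]; print(n,P,P.mean(0),np.linalg.norm(np.diff(P,axis=0),axis=1)); d=P[0]-P[3]; print("heading to orange",np.arctan2(d[1],d[0]),np.linalg.norm(d))
print(ray("top",[(265,190),(274,242),(271,160)],[.05][0]))
w=arm.camera_info("wrist"); p=arm.get_ee_pos();T=R.from_quat(arm.get_eef_rot())
print("wrist cam in tool",T.inv().apply(w["xyz"]-p), (T.inv()*R.from_quat(w["orientation"])).as_matrix())
```

```text
tray [[0.438  0.2674]
 [0.4794 0.2516]
 [0.5176 0.2318]
 [0.553  0.2205]] [0.497  0.2428] [0.0443 0.043  0.0372]
heading to orange 2.7542848112154528 0.12418410422701497
car [[ 0.464  -0.2031]
 [ 0.4915 -0.172 ]
 [ 0.5179 -0.1397]
 [ 0.5454 -0.1086]] [ 0.5047 -0.1559] [0.0416 0.0417 0.0415]
heading to orange -2.282223120754954 0.12473695134859893
[[0.6199 0.0676 0.05  ]
 [0.506  0.0469 0.05  ]
 [0.6875 0.0551 0.05  ]]
wrist cam in tool [ 0.072   0.001  -0.1613] [[ 0.0002  0.9684  0.2495]
 [ 1.     -0.0005  0.0011]
 [ 0.0012  0.2495 -0.9684]]
```

```bash
sed -i 's/\[\[np.sin(yaw),np.cos(yaw),0\],\[-np.cos(yaw)/[[-np.sin(yaw),np.cos(yaw),0],[np.cos(yaw)/' h.py
python3 - <<'E'
from h import *
import pickle
np.set_printoptions(precision=3,suppress=True)
for y in(-.711,2.43): print(y,arm.inverse_kinematics([.505,-.156,.2],quat(y)))
print(arm.inverse_kinematics([.497,.243,.2],quat(1.183)))
def view(n,p,y):
    arm.move_ptp(p,quat(y)); arm.hold(.2)
    c=arm.camera_info("wrist"); i=arm.read_camera("wrist"); cv2.imwrite(f"pics/{n}.png",i); pickle.dump(c,open(n+".pkl","wb")); print(arm.get_ee_pos(),c["K"][0,0],arm.get_time_s())
y=-.711 if arm.inverse_kinematics([.505,-.156,.06],quat(-.711)) is not None else 2.43
view("wcar",[.505,-.156,.22],y)
view("wtray",[.497,.243,.22],1.183)
E
```

```text
-0.711 [-0.431  0.22   1.64  -0.     1.282  0.28 ]
2.43 None
[ 0.329  0.257  1.589 -0.     1.296 -0.854]
[ 0.505 -0.156  0.22 ] 323.86398375408197 3.1333
[0.497 0.242 0.22 ] 323.86398375408197 4.8667
```

View pics/wcar.png

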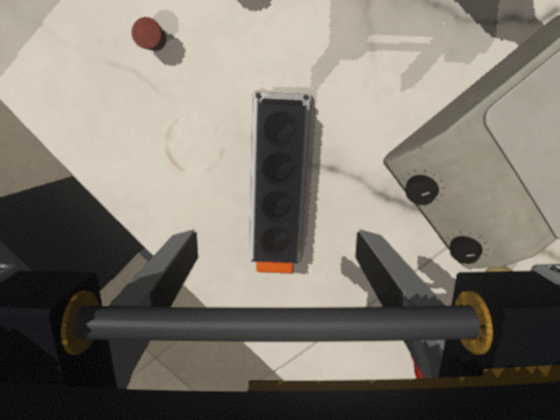

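View pics/wtray.png

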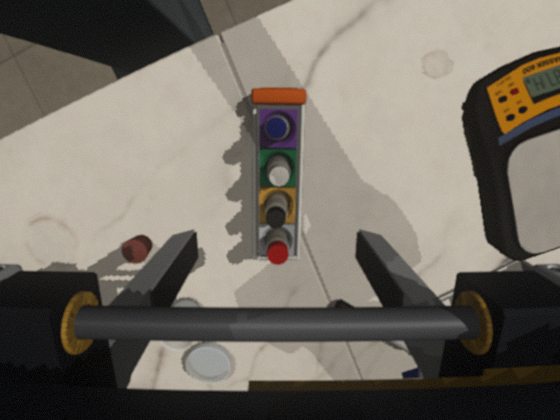

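The wrist views show the wells at (279,128), (277,167), (275,204) and (274,238), with the orange end at the bottom. The caps are blue (277,127), white (278,176), black (276,216) and red (278,253), with the orange end at the top.

Run:
```python
from h import *
import pickle
np.set_printoptions(precision=4,suppress=True)
cc,ct=[pickle.load(open(n+".pkl","rb")) for n in("wcar","wtray")]
s=np.array([63,21,-21,-63])/1000
def fit(P):
    m=P.mean(0); d=s@(P-m); th=np.arctan2(d[1],d[0]); u=np.array([np.cos(th),np.sin(th)])
    F=m+s[:,None]*u; print(P,"\nmean",m,"th",th,"len",np.linalg.norm(P[0]-P[3]),"res",(P-F).ravel()*1e3); return F
# across/along numbers, wrist vs top
Fc=fit(ray("",[(274,238),(275,204),(277,167),(279,128)],.036,cc)[:,:2])
Ft=fit(ray("",[(277,127),(278,176),(276,216),(278,253)],.077,ct)[:,:2])
# outline overlays for check, both views upscaled
out=[]
def ring(F,z,r): 
    a=np.linspace(0,2*np.pi,40); return np.c_[F[0]+r*np.cos(a),F[1]+r*np.sin(a),0*a+z]
for n,c,F,z,r in(("wcar",cc,Fc,.036,.0185),("wtray",ct,Ft,.077,.0105)):
    i=cv2.resize(cv2.imread(f"pics/{n}.png")[80:280,230:330],None,fx=3.9,fy=3,interpolation=cv2.INTER_CUBIC)
    i=cv2.convertScaleAbs(i,alpha=2.0 if n=="wcar" else 1.2)
    for f in F:
        q=(proj(ring(f,z,r),c)-[230,80]+.5)*[3.9,3]
        cv2.polylines(i,[q.astype(int)],True,(0,255,255),1)
    out.append(i)
cv2.imwrite("pics/ov.png",np.hstack(out))
```

```text
[[ 0.4649 -0.1982]
 [ 0.4919 -0.1687]
 [ 0.5203 -0.1389]
 [ 0.5485 -0.1092]] 
mean [ 0.5064 -0.1538] th -2.3260195142361324 len 0.12208158653845642 res [ 1.7158  1.4374 -0.1469  0.3856 -0.5206 -0.4808 -1.0482 -1.3422]
[[0.4381 0.2678]
 [0.4807 0.2514]
 [0.5167 0.2345]
 [0.5537 0.2215]] 
mean [0.4973 0.2438] th 2.755416043535892 len 0.12449280344970381 res [-0.8172  0.2524  2.8266 -0.3358 -0.0502 -1.3668 -1.9592  1.4502]
```

View pics/ov.png

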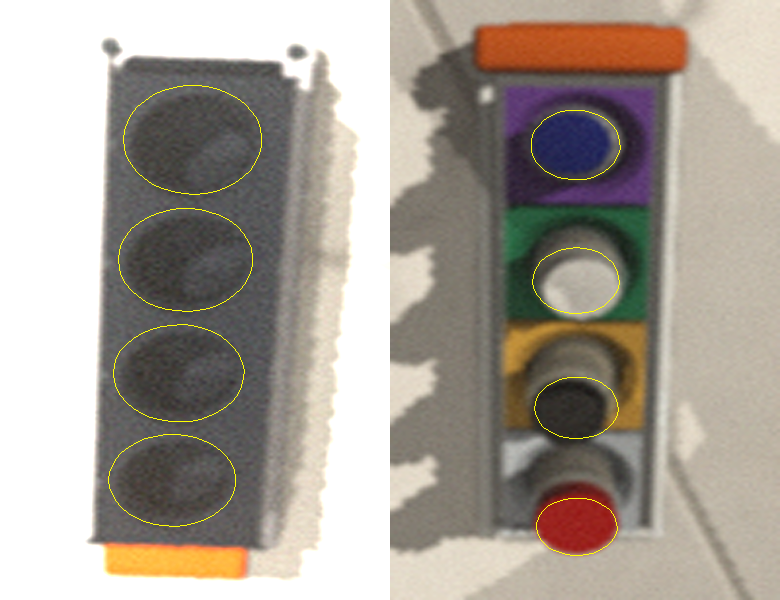

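```bash
python3 - <<'E'
from h import *
import pickle
cc=pickle.load(open("wcar.pkl","rb"))
h=lambda P:np.arctan2(*(P[1]-P[0])[1::-1])
print("top base left edge",h(ray("top",np.array([(435,115),(683,352)])/4+[315-100,195],.006)))
print("wrist bar left edge",h(ray("",np.array([(108,70),(95,540)])/[3.9,3]+[230,80],.036,cc)))
print("wrist right ",h(ray("",np.array([(281,70),(248,540)])/[3.9,3]+[230,80],.036,cc)))
E
cat >> h.py <<'E'
CAP=(np.array([(.438,.2674),(.4794,.2516),(.5176,.2318),(.553,.2205)])+[(.4381,.2678),(.4807,.2514),(.5167,.2345),(.5537,.2215)])/2
TH=-2.305; WELL=np.array([.5056,-.1548])+np.outer([.063,.021,-.021,-.063],[np.cos(TH),np.sin(TH)])
QT=quat(2.755-np.pi/2); QC=quat(TH+np.pi/2)
ZG=.057; ZU=.17
def pick(k):
    x,y=CAP[k]; arm.open_gripper()
    arm.move_ptp([x,y,ZU],QT); arm.servo_line([x,y,ZG],vel=.12); arm.clamp(12); arm.hold(.2)
    print("grip",arm.get_opening(),arm.get_grasp_force())
    arm.servo_line([x,y,ZU],vel=.12); print("up",arm.get_opening(),arm.get_time_s())
def over(k,z=ZU): arm.move_ptp([*WELL[k],z],QC)
def snap(n):
    import pickle
    arm.hold(.2); c=arm.camera_info("wrist"); i=arm.read_camera("wrist"); cv2.imwrite(f"pics/{n}.png",i); pickle.dump(c,open(n+".pkl","wb"))
E
python3 - <<'E'
from h import *
print(CAP,WELL)
pick(3); over(3); arm.servo_line([*WELL[3],.11],vel=.12); snap("over3"); print(arm.get_ee_pos(),arm.get_force(),arm.get_time_s())
E
```

```text
top base left edge -2.328601359444406
wrist bar left edge -2.3169359457737193
wrist right  -2.3174982997362146
[[0.43805 0.2676 ]
 [0.48005 0.2515 ]
 [0.51715 0.23315]
 [0.55335 0.221  ]] [[ 0.46339024 -0.20156897]
 [ 0.49153008 -0.17038966]
 [ 0.51966992 -0.13921034]
 [ 0.54780976 -0.10803103]]
grip 0.02443677667133753 11.858974587667035
up 0.024469807033619437 8.9417
[ 0.54834911 -0.10815732  0.11081333] [-0.20087051  0.19457815 -0.92281151] 11.0917
```

View pics/over3.png

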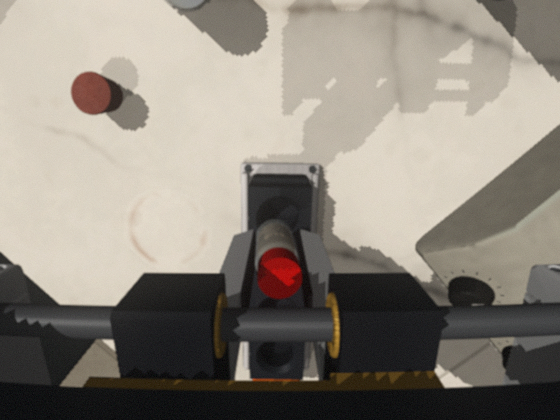

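The red vial hangs upright in the jaws, with its cap at (279,272). The first well sits under it, and the carrier's far end runs along y≈165–178.

```bash
sed -i 's/TH=-2.305/TH=-2.318/' h.py
python3 - <<'E'
from h import *
import pickle
u=np.array([np.cos(TH),np.sin(TH)]);v=np.array([-u[1],u[0]]);m=WELL.mean(0)
def loc(P): d=P[:,:2]-m; return np.c_[d@v,d@u]*1e3
i=cv2.imread("pics/over3.png");c=pickle.load(open("over3.pkl","rb"))
q=lambda p,z:loc(ray("",p,z,c)).round(1).tolist()
print("bar corners (want +-24,-88)",q([(249,181),(313,181)],.036))
print("base corners (want +-33,-102)",q([(243,163),(323,163)],.006))
print("vial cap in car frame", q([(279,272)],.117+.013))
cr=cv2.resize(i[150:310,215:345],None,fx=6,fy=3.7,interpolation=cv2.INTER_CUBIC)
cr=cv2.convertScaleAbs(cr,alpha=2)
a=np.linspace(0,6.3,50)
for r,z,col in((.0185,.036,(0,255,255)),(.0145,.032,(0,255,0))):
    P=np.c_[WELL[3][0]+r*np.cos(a),WELL[3][1]+r*np.sin(a),0*a+z]
    cv2.polylines(cr,[((proj(P,c)-[215,150]+.5)*[6,3.7]).astype(int)],True,col,1)
cv2.imwrite("pics/ov3.png",cr)
E
```

```text
bar corners (want +-24,-88) [[-20.8, -91.2], [26.7, -91.9]]
base corners (want +-33,-102) [[-28.1, -100.5], [37.9, -101.4]]
vial cap in car frame [[1.0, -65.0]]
```

View pics/ov3.png

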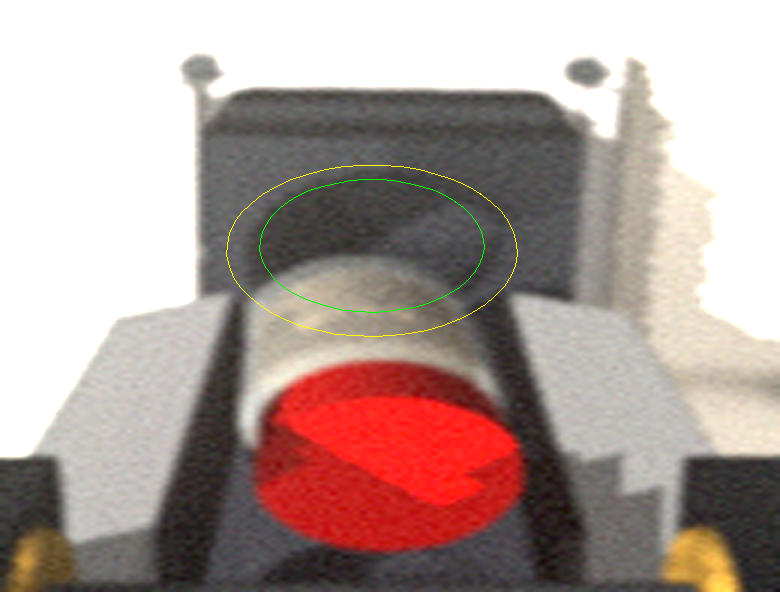

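The visible bar centre is about 2 mm to the image right of my estimate, while the other views put it at about 0. I'll shift by 1.2 mm, which is well inside the chamfer's capture range, and watch the force on the way down.

```bash
cat >> h.py <<'E'
WELL=WELL+.0012*np.array([-np.sin(TH),np.cos(TH)])
def place(k):
    x,y=WELL[k]
    arm.servo_line([x,y,.085],vel=.12,attitude=QC)
    for z in (.078,.071,.064,.0585):
        arm.servo_line([x,y,z],vel=.05); f=arm.get_force(); print(z,np.round(f,1))
        if f[2]>12: print("BLOCKED"); return False
    arm.open_gripper(); arm.hold(.2); return True
def leave(k): arm.servo_line([*WELL[k],ZU],vel=.2); print("t",arm.get_time_s())
E
python3 - <<'E'
from h import *
if place(3): leave(3); snap("after3")
print(arm.get_ee_pos(),arm.get_time_s())
E
```

```text
0.078 [-0.3  0.5 -1.2]
0.071 [ 1.2 -0.6 -0.6]
0.064 [ 1.3  0.  -0.3]
0.0585 [ 1.4 -0.2 -0.8]
t 14.6417
[ 0.54856481 -0.1091568   0.1685967 ] 14.8917
```

View pics/after3.png

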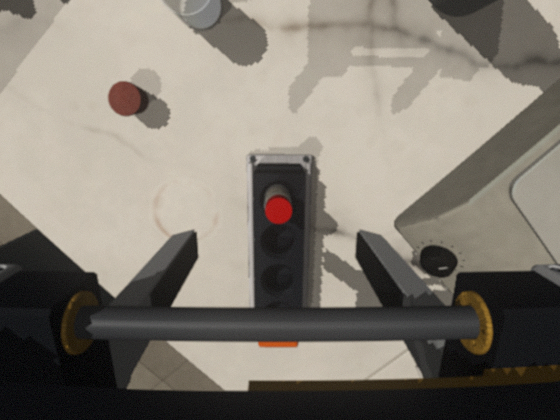

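The red vial stands in the far well, with its cap at (278,208). Forces stayed low, so I'll do the next three.

Run:
```python
from h import *
for k in(2,1,0):
    pick(k)
    if not .023<arm.get_opening()<.027: print("bad grip",k); break
    over(k)
    if not place(k): break
    leave(k)
else:
    arm.move_ptp([.505-.02,-.156-.02,.26],QC); snap("end"); cv2.imwrite("pics/tope.png",cv2.resize(arm.read_camera("top")[140:300,145:425],None,fx=2.8,fy=2.8))
print(arm.get_ee_pos(),arm.get_time_s())
```

```text
grip 0.024318461262204865 11.923208772204816
up 0.024504266151432984 19.8667
0.078 [-0.3  0.1 -0.6]
0.071 [ 0.5  0.1 -1. ]
0.064 [-0.7  1.  -0.7]
0.0585 [ 0.6  0.8 -1.3]
t 25.3083
grip 0.024153789215679178 11.938906106552167
up 0.024600528046738925 30.4417
0.078 [ 0.4 -0.9  0.1]
0.071 [ 0.5 -0.6 -1.5]
0.064 [ 0.  -1.5 -0.4]
0.0585 [ 0.1 -1.8 -2.4]
t 36.05
grip 0.02373284622486513 11.970785246085143
up 0.023543120825268535 41.35
0.078 [-0.5 -0.3 -0.3]
0.071 [-0.5  0.8 -0.4]
0.064 [-0.7 -0.   0.7]
0.0585 [ 0.   0.7 -0. ]
t 47.1167
[ 0.48417788 -0.17594563  0.25845584] 47.8833
```

View pics/end.png

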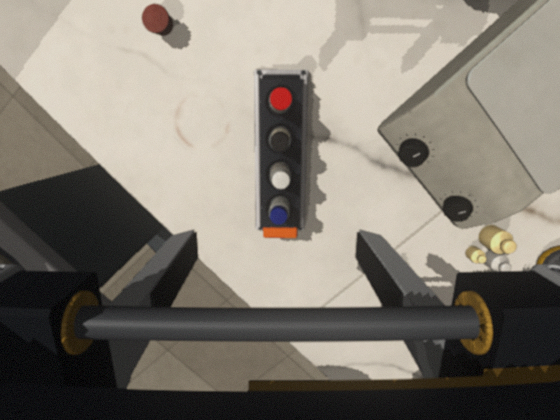

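Run:
```python
from h import *
arm.move_j([1.174,.276,1.505,0,1.361,-.121]); arm.hold(.3)
i=arm.read_camera("scene");cv2.imwrite("pics/scene1.png",cv2.resize(i[120:320,190:450],None,fx=3,fy=3,interpolation=cv2.INTER_CUBIC)); print(arm.get_time_s())
```

```text
51.05
```

View pics/scene1.png

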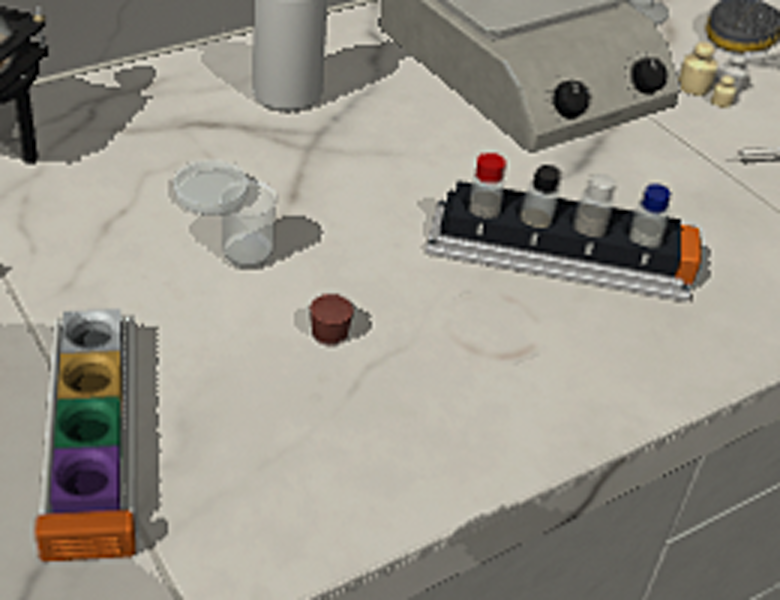

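The four vials stand upright and level in the wells, with caps at (490,167), (546,180), (600,190) and (655,197). The order matches the tray, and the beaker, stopper and petri dish are where they were.

```bash
python3 -c "
from station import arm
print(arm.sign_off())"
```

```text
the job is handed in; nothing more can be done
None
```

I moved all four vials into the carrier in the tray's order (blue, white, black, red from the orange end); the last pictures show them upright in their wells with the bystanders where they were, and I handed the job in at about 51 s, with no verdict returned.

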